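Pack the vaccination kit and press its cover home

TASK

Pack the vaccination kit on the counter: lay the loose syringe and the loose thermometer in the open steel box, each in the compartment that already holds one of its own kind. Then put the blue cover on the box and press it down against the stiff orange clips at its two ends until it sits fully home and level. Leave the bottle, the jar and the tape roll where they are, and let go of everything.

Things in the scene. Friction and masses are not known exactly. Their poses are not given: they have to be found in the camera images.
- kit: Open steel box, fixed. Origin: centre of its underside on the counter; x, y along its sides. Inside 170 (x) by 208 mm (y); walls 4 mm, upright to 50 mm above the counter, then flaring 5 mm outward up to 60 mm. Floor 5 mm. A divider along x (4 mm thick, top at 30 mm) makes a +y and a -y compartment. Four dark corner ledges 16 by 18 mm, tops at 44 mm; an orange clip in the middle of each y wall.
- kit_seat (a point): Point in the middle of the box opening, 44 mm above the counter, level with the corner ledges; axes as kit. The cover's origin comes here when it is fully home.
- clip_left (a joint): Orange clip at the box's +y wall, a bar 80 (x) by 13 by 12 mm. Value = m pressed down: 0 = up, top 54 mm above the counter; 0.010 = top level with the corner ledges; stop at 0.0105. Slides down when pressed with about 8 N, more if fast (80 N per m/s), and stays where left. May start up to 4 mm down.
- clip_right (a joint): The same clip at the box's -y wall.
- clip_left_top (a point): Centre of the top face of the clip at the +y wall (box x = 0, y = +97.5 mm).
- clip_right_top (a point): Centre of the top face of the clip at the -y wall (box x = 0, y = -97.5 mm).
- cover: Loose flat blue cover, 162 (x) by 200 (y) by 6 mm, about 0.2 kg. Origin: centre of its underside. White grip fin in the middle of its top: 84 (x) by 16 (y) mm, top at 36 mm. Fits inside the box walls with 4 mm to spare each side, x along the box's x (either way round); its y ends (white stripes) rest on the clips; pressed home, it lies on the ledges, its top level with the upright walls.
- syringe: Loose capped syringe, 130 mm, lying along x: light blue barrel 20 mm in diameter from x = -26 to 48 mm, flange 30 mm wide at x = -27, dark blue plunger to -65, orange cap to +65 mm. Origin: its middle, on the underside. About 40 g.
- thermometer: Loose digital thermometer, 123 mm long, lying along its x: flat yellow body 24 mm wide and 16 mm high from x = -60 to 24 mm with a grey display and red button on top, a narrower neck 12 mm wide and a steel tip to x = +63 mm. Origin: on its underside, 60 mm from the blunt end. About 50 g.
- packed_syringe: Syringe like the loose one, same frame, already lying along x in one compartment of the box (either one), about 80 mm from the divider, near the outer wall.
- packed_thermometer: Thermometer like the loose one, same frame, already lying along x in the other compartment, about 80 mm from the divider, near the outer wall.
- saline: White bottle with a blue cap, 42 mm across, 110 mm high, loose; a bystander. Origin: centre of its underside.
- ointment: White jar with a green cap, 64 mm across, 55 mm high, loose; a bystander. Origin: centre of its underside.
- tape: Pale roll of tape lying flat, 72 mm across, 24 mm high, loose; a bystander. Origin: centre of its underside.
Mind the look-alikes: they are no part of the job. Leave any green, pink or purple look-alike of the thermometer alone.

How it is judged:
By the outcome, as a careful person would: the job done as asked, in the order asked, and still so for the second after the job is handed in, with the robot touching nothing.
It also fails if it takes over 72 s, if anything falls off the work surface, if the arm or the gripper's body presses on something with over 40 N, if the wrist force passes 120 N, or if a joint passes its speed limit or range.

ROBOT

A 7-joint arm with a two-finger parallel gripper is mounted at the origin on the work surface. World frame = base frame: x ahead of the robot, y to its left, z up, the work surface at z = 0. Lengths are in m, angles in rad, forces in N, time in s.
With the tool pointing down it reaches from about 0.425 to 0.875 m from the base axis. Payload 4.7 kg.
Tool frame: the origin (TCP) lies between the finger pads; the fingertips stand 11 mm ahead of it and the grasp point (between the pads) lies 8 mm behind it; z points along the fingers, y is the line along which they close (so a half turn about z gives the same grasp; the last joint's range is limited). The gripper opens to 87 mm and grips with 3 to 60 N. Pads are 19 mm wide; open, the fingers measure 117 mm over their backs; the gripper's body (75 mm by 190 mm) begins 51 mm behind the grasp point.
Start: joints at [-1.207, 0.321, -0.07, 1.45, 0.023, 1.371, -0.057], TCP at [0.223, 0.611, 0.209] pointing down, gripper open.
Joint ranges: [-2.86, 2.86], [-0.3, 2.09], [-1.38, 1.24], [0.06, 2.45], [-1.56, 4.7], [0.09, 2.05], [-2.69, 2.69]. Speed limits (rad/s): [2.57, 2.57, 3.14, 3.14, 3.14, 3.14, 3.14].

INTERFACE

Orientations are given as a rotation vector (axis times angle).
In Python, from bench import ctrl gives the robot as it stands. The module is installed in compiled form; this text tells all that it offers.
- The arm moves only by the shell command python3 -m inch 'ROWS' [FORCE]. ROWS is JSON, a list of rows, each an object with "slide": the shift along the tool's x, y, z scaled (see below), a list of three; "angular": the turn, a rotation vector about the tool's x, y, z scaled (see below), a list of three; "claw": the opening, from -1 (shut) to 1 (fully open). In form: [{"slide": [tx, ty, tz], "angular": [rx, ry, rz], "claw": claw}, ...]. A call has 1 to 10 rows; each row is the pose to reach, as a shift and turn from the pose commanded when the call began, along the tool's axes at that moment; what a row does not reach only later rows make up. The controller multiplies each number of a shift by 0.25 m and each number of a turn by 30 degrees. A row lasts 1/10 s, in which the tool goes at most 50 mm and 8.59 degrees, less where a joint would pass 70% of its speed; a pose out of reach is approached as far as the arm can. A call with a number of a shift or a turn outside -1 to 1 is refused whole. A call with a gripper value outside its range is refused whole. The fingers move at their own pace and stop on an object; FORCE is the grip in N (left out, the last holds). Time passes only in rows, so rows that repeat a pose let the fingers close. It gives the time, the measured TCP pose, the force, the opening and the grip force at its end, in the units of the state.
- ctrl.get_state(): the state, without advancing time (a new reading comes with each control period).
- ctrl.get_image(name): name is "scene" or "top"; returns a dict with "color" (400x640x3 uint8, red, green, blue), "depth" (400x640 float32, m along the optical axis (not along the pixel's ray), 0 where there is no reading), "camera_matrix" (3x3 intrinsics, pixels), "extrinsics" (4x4, takes a point from camera to world coordinates). Camera axes: x right, y up, looking along -z (the intrinsics and any distortion apply to the point x, -y, -z); pixel columns grow to the right and rows downward; lengths in m; the calibration is good to about 2 mm. A picture is of the moment at which its call begins.
- ctrl.close_job(): hands the job in; it is judged then, once.
Trained networks look in the newest picture that a camera, given by its name, has taken for a name from the list of things; names that differ only in an ending like _2 or _b are one class to them, and where a whole thing is asked for, a point or a joint stands for the part that bears it (a point fixed in the world has none). Each returns a list of dicts, best first, with "confidence" (0 to 1); they miss things now and then, are a little off and sometimes report something else, mostly with a low value. They report only what shows in the picture. A call takes as long as a camera call. They do not tell look-alikes from the thing itself.
- ctrl.find_in(query, camera): "bbox" ([centre column, centre row, width, height] in pixels, round what is visible of it).
- ctrl.outline_of(query, camera): "mask" (400x640 bool, what is visible of it) and "bbox" ([centre column, centre row, width, height] in pixels, round what is visible of it).
The state is a dict: "time": time; "joint_positions": joint angles; "qd": joint speeds; "joint_torque": joint torques, N m; "position": TCP position; "tool_rot": TCP orientation; "ft_force": force on the tool from outside, world axes, zero at the start; "torque": the same for the moment, N m; "grip_width": opening from 0.0 (shut) to 1.0 (fully open); "grip_force": force on a finger pad.
Only numpy, scipy, OpenCV 4.12 (cv2) and the standard library are available. Lean on these libraries where they do the work, as an engineer would, in place of code of your own. Each camera call takes 0.05 s, during which the arm holds its last target. There are 200 camera calls.

## Working session

There is one attempt and no reset: what is moved stays moved. The work goes in short steps, Python scripts to look and compute and a shell command to move; the robot and the scene stay as the last step left them, time stands still between calls to the robot, and variables do not carry over. Pictures are saved under pics/ and viewed, at most 10 in all, crops included, and the job is handed in when it is done.

```bash
mkdir -p pics
cat > h.py <<'E'
import numpy as np,cv2
from bench import ctrl
def grab(n):
    im=ctrl.get_image(n); return im
def cloud(im):
    K=im['camera_matrix'];E=im['extrinsics'];d=im['depth']
    v,u=np.mgrid[0:400,0:640]
    p=np.stack([(u-K[0,2])/K[0,0]*d,-(v-K[1,2])/K[1,1]*d,-d],-1)
    w=p@E[:3,:3].T+E[:3,3]; w[d==0]=np.nan
    return w
def save(im,n): cv2.imwrite('pics/'+n,im[:,:,::-1])
E
python3 - <<'E'
from h import *
s=ctrl.get_state();print({k:np.round(v,3) for k,v in s.items()})
for n in('top','scene'):
    im=grab(n);save(im['color'],n+'0.png');np.savez(n+'0.npz',c=im['color'],w=cloud(im))
    for q in('kit','cover','syringe','thermometer','saline','ointment','tape'):
        print(n,q,[(np.round(r['bbox']).astype(int).tolist(),round(r['confidence'],2)) for r in ctrl.find_in(q,n)])
E
```

```text
{'time': np.float64(0.0), 'joint_positions': array([-1.207,  0.322, -0.07 ,  1.452,  0.023,  1.371, -0.057]), 'qd': array([ 0.001,  0.001, -0.   , -0.001,  0.   , -0.   ,  0.001]), 'joint_torque': array([ 0.0000e+00, -4.9129e+01, -4.0300e-01, -3.1252e+01, -6.4000e-02,
        4.4000e-02,  0.0000e+00]), 'position': array([0.223, 0.61 , 0.208]), 'tool_rot': array([-5.470e-01, -3.093e+00,  3.000e-03]), 'ft_force': array([ 0.752,  0.366, -0.063]), 'torque': array([-0.006, -0.014, -0.027]), 'grip_force': np.float64(0.0), 'grip_width': np.float64(1.0)}
top kit [([187, 196, 107, 82], 0.73), ([144, 192, 13, 29], 0.59)]
top cover [([446, 196, 95, 79], 0.94)]
top syringe [([321, 159, 16, 56], 0.62)]
top thermometer [([260, 295, 38, 40], 0.78), ([434, 294, 19, 56], 0.76), ([308, 241, 24, 53], 0.73)]
top saline [([263, 117, 24, 23], 0.62)]
top ointment [([375, 111, 29, 32], 0.77)]
top tape [([324, 107, 33, 29], 0.77), ([184, 195, 105, 83], 0.49)]
scene kit [([416, 311, 156, 144], 0.94)]
scene cover [([267, 146, 88, 62], 0.8), ([235, 244, 34, 33], 0.37)]
scene syringe [([292, 221, 52, 27], 0.63)]
scene thermometer [([339, 129, 36, 18], 0.86), ([361, 163, 15, 32], 0.81), ([442, 207, 57, 16], 0.67), ([369, 199, 49, 13], 0.56)]
scene saline []
scene ointment [([219, 201, 28, 40], 0.68)]
scene tape [([236, 242, 40, 34], 0.67)]
```

View pics/top0.png

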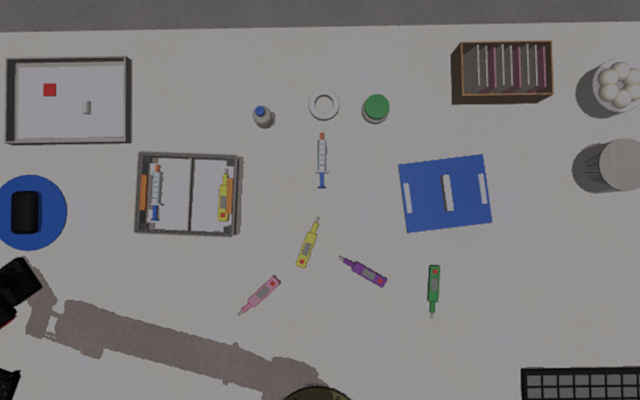

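View pics/scene0.png

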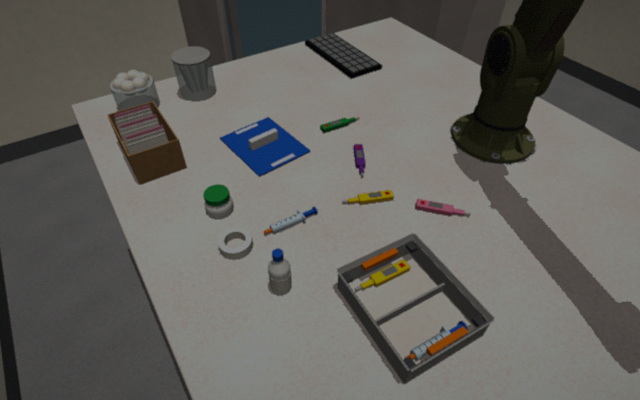

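The top view shows the kit at about (188,195): syringe in the left compartment, thermometer in the right. The cover is at (446,194) and the loose syringe at (321,160). The thermometer-shaped things are yellow (308,243), pink (260,295), purple (362,271) and green (434,290). The yellow one fits because the thermometer's body is described as yellow. I'll confirm it in a crop while measuring.

```bash
cat >> h.py <<'E'
def rect(m,w,name='',zmin=None):
    p=w[m]; p=p[~np.isnan(p).any(1)]
    r=cv2.minAreaRect((p[:,:2]*1000).astype(np.float32))
    print(name,len(p),'rect c',np.round(r[0],1),'size',np.round(r[1],1),'ang',round(r[2],1),'mean',np.round(np.median(p,0)*1000,1), 'z90',round(np.percentile(p[:,2],95)*1000,1))
    return p
def hsv(c): return cv2.cvtColor(c,cv2.COLOR_RGB2HSV).astype(int)
def box(u0,u1,v0,v1):
    m=np.zeros((400,640),bool);m[v0:v1,u0:u1]=1;return m
E
python3 - <<'E'
from h import *
d=np.load('top0.npz');c,w=d['c'],d['w'];H,S,V=hsv(c).transpose(2,0,1)
blue=(H>100)&(H<130)&(S>120);yel=(H>20)&(H<35)&(S>110);org=(H>5)&(H<19)&(S>130)
z=w[...,2]
print('table z',np.nanmedian(z[box(300,340,280,300)]))
p=rect(blue&box(390,500,145,240),w,'cover')
rect(box(435,460,165,220)&(z>0.022),w,'fin')
rect(box(435,460,165,220)&(z>0.030),w,'fin top')
B=box(130,248,145,245)
rect(B&(z>0.05),w,'kit rim');rect(B&(z>0.055),w,'kit rim55')
rect(B&org&(z>.035)&box(130,160,145,245),w,'clipL');rect(B&org&(z>.03)&box(215,248,145,245),w,'clipR')
rect(box(186,198,165,230)&(z>.018)&(z<.045),w,'divider')
rect(B&yel,w,'packed th')
rect(box(147,165,163,225)&(z>.01)&(z<.033)&(S>40),w,'packed syr')
rect(box(310,333,125,192)&(z>.008),w,'syr')
rect(box(310,333,125,192)&org,w,'syr cap');rect(box(310,333,165,192)&blue,w,'syr plunger')
rect(box(290,325,210,270)&(z>.006),w,'th');rect(box(290,325,210,270)&yel,w,'th yel')
rect(box(250,277,100,130)&(z>.01),w,'saline');rect(box(305,343,90,122)&(z>.01),w,'tape');rect(box(362,392,92,125)&(z>.01),w,'oint')
# robot pose helper
cv2.imwrite('pics/crop1.png',cv2.resize(c[120:280,280:400][:,:,::-1],None,fx=3.7,fy=3.7,interpolation=2))
E
```

```text
table z -0.0010724780876365525
cover 4986 rect c [ 552.  -307.9] size [159.5 200. ] ang 6.3 mean [ 551.  -302.1    5. ] z90 8.9
fin 293 rect c [ 550.9 -306. ] size [83.7 17.3] ang 7.0 mean [ 550.4 -304.7   34.4] z90 38.1
fin top 257 rect c [ 550.6 -305.9] size [83.1 16.9] ang 6.4 mean [ 550.4 -305.7   34.9] z90 38.4
kit rim 1564 rect c [555.3 287.3] size [225.9 186.4] ang 87.0 mean [556.4 308.8  55.5] z90 61.5
kit rim55 861 rect c [555.3 287.2] size [225.8 186.4] ang 86.9 mean [556.4 303.6  58. ] z90 62.2
clipL 218 rect c [560.2 383.1] size [13.3 79.4] ang 87.7 mean [560.1 382.2  51.8] z90 55.1
clipR 179 rect c [549.4 188.3] size [12.  76.7] ang 88.2 mean [551.6 188.3  52.2] z90 55.9
divider 191 rect c [550.  286.5] size [  6.2 147.9] ang 87.1 mean [549.4 286.5  27.7] z90 31.7
packed th 209 rect c [548.9 204.7] size [ 24.8 107.5] ang 85.6 mean [558.  207.9  19.8] z90 25.3
packed syr 111 rect c [561.8 367.6] size [ 15.1 128. ] ang 89.8 mean [521.  366.4  18.2] z90 24.5
syr 380 rect c [631.2 -19.5] size [ 27.8 129.4] ang 89.7 mean [636.5 -19.9  16.2] z90 21.3
syr cap 15 rect c [689.4 -23. ] size [ 4.7 12.3] ang 89.2 mean [690.8 -22.9  12.1] z90 17.2
syr plunger 41 rect c [585.6 -19.3] size [34.  11.5] ang 2.9 mean [585.5 -19.4  13. ] z90 19.1
th 446 rect c [442.3  12.4] size [ 24.9 123.5] ang 70.0 mean [430.8  15.6  14.3] z90 18.5
th yel 256 rect c [436.6  13.1] size [ 21.6 107.3] ang 68.7 mean [444.5  11.8  14.2] z90 18.4
saline 360 rect c [728.1 112.7] size [38.9 41.9] ang 34.1 mean [722.2 109.1  73.1] z90 110.1
tape 502 rect c [760.5 -26.3] size [70.1 69.9] ang 88.9 mean [761.3 -25.9  22.3] z90 26.5
oint 644 rect c [ 745.6 -145.2] size [59.8 60.3] ang 12.9 mean [ 742.5 -143.4   52.8] z90 57.0
```

View pics/crop1.png

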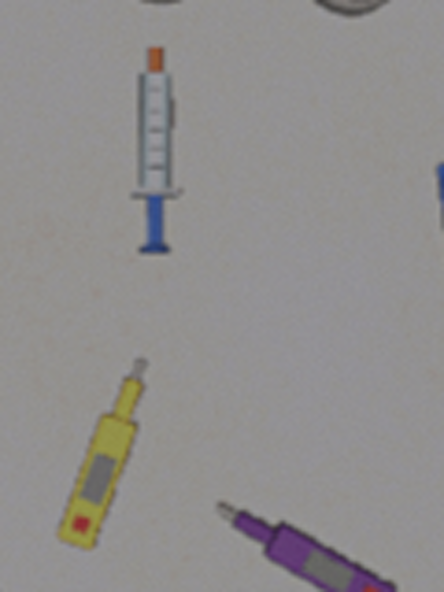

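The enlarged crop shows the yellow thermometer with its grey display and red button, plus the loose syringe, at crop (98,470) and (155,150). The purple one is a look-alike. Next is a helper that converts world targets to rows, and a check of the first transit.

```bash
cat > nav.py <<'E'
# usage: nav.py x,y,z,yaw[deg of tool y] ... (mm): prints rows units relative to the present pose
import sys;from h import *
from scipy.spatial.transform import Rotation as R
s=ctrl.get_state();p=np.array(s['position']);Rt=R.from_rotvec(s['tool_rot'])
yt=Rt.as_matrix()[:,1];y0=np.degrees(np.arctan2(yt[1],yt[0]))
print('t',round(float(s['time']),2),'pos',np.round(p*1000,1),'yaw',round(y0,2),'tilt',np.round(Rt.as_matrix()[:2,2],4),'q',np.round(s['joint_positions'],2),'F',np.round(s['ft_force'],1),'w',round(float(s['grip_width'])*87,1),'gf',round(float(s['grip_force']),1))
for a in sys.argv[1:]:
    x,y,z,yaw=map(float,a.split(','))
    d=(yaw-y0+90)%180-90
    yw=np.radians(y0+d)
    T=np.column_stack([[np.sin(yw)*-1,np.cos(yw),0],[np.cos(yw),np.sin(yw),0],[0,0,-1]])
    if np.linalg.det(T)<0:T[:,0]*=-1
    rv=(Rt.inv()*R.from_matrix(T)).as_rotvec()
    print(a,'slide',np.round(Rt.inv().apply(np.array([x,y,z])/1000-p)/.25,3).tolist(),'ang',np.round(np.degrees(rv)/30,3).tolist(),'dist',round(np.linalg.norm(np.array([x,y,z])-p*1000)))
E
python3 nav.py 420,400,208,69.5 440,360,208,69.5
```

```text
t 0.8 pos [222.8 610.7 208.8] yaw 69.96 tilt [0.0001 0.0001] q [-1.21  0.32 -0.07  1.45  0.02  1.37 -0.06] F [ 0.9 -0.1  0.2] w 86.6 gf 0.0
420,400,208,69.5 slide [-1.03, -0.521, 0.003] ang [0.0, 0.0, 0.015] dist 289
440,360,208,69.5 slide [-1.16, -0.644, 0.003] ang [0.0, 0.0, 0.015] dist 332
```

```bash
python3 -m inch '[{"slide":[-0.2,-0.1,0],"angular":[0,0,0],"claw":1},{"slide":[-0.4,-0.22,0],"angular":[0,0,0],"claw":1},{"slide":[-0.6,-0.35,0],"angular":[0,0,0],"claw":1},{"slide":[-0.8,-0.48,0],"angular":[0,0,0],"claw":1},{"slide":[-0.98,-0.58,0],"angular":[0,0,0],"claw":1},{"slide":[-0.98,-0.75,0],"angular":[0,0,0],"claw":1},{"slide":[-0.98,-0.93,0],"angular":[0,0,0],"claw":1},{"slide":[-0.98,-0.93,0],"angular":[0,0,0],"claw":1}]' 20; python3 nav.py 440,100,150,69.5 443,12,100,69.5
```

```text
time: 1.6
position: [0.3737, 0.3025, 0.2087]
tool_rot: [-0.557, -3.091, 0.003]
ft_force: [0.2, 0.1, -0.6]
grip_width: 1.001
grip_force: 0.0
t 1.6 pos [373.7 302.5 208.7] yaw 69.57 tilt [-0.0007 -0.0017] q [-0.86 -0.04  0.12  1.86  0.01  1.33  0.47] F [ 0.2  0.1 -0.6] w 87.1 gf 0.0
440,100,150,69.5 slide [-0.531, -0.666, 0.236] ang [-0.004, -0.0, 0.002] dist 221
443,12,100,69.5 slide [-0.665, -0.991, 0.437] ang [-0.004, -0.0, 0.002] dist 318
```

```bash
python3 -m inch '[{"slide":[-0.17,-0.1,0],"angular":[0,0,0],"claw":1},{"slide":[-0.3,-0.2,0],"angular":[0,0,0],"claw":1},{"slide":[-0.4,-0.36,0],"angular":[0,0,0],"claw":1},{"slide":[-0.48,-0.52,0.08],"angular":[0,0,0],"claw":1},{"slide":[-0.55,-0.68,0.18],"angular":[0,0,0],"claw":1},{"slide":[-0.6,-0.84,0.3],"angular":[0,0,0],"claw":1},{"slide":[-0.66,-0.98,0.44],"angular":[0,0,0],"claw":1},{"slide":[-0.66,-0.99,0.44],"angular":[0,0,0],"claw":1},{"slide":[-0.66,-0.99,0.44],"angular":[0,0,0],"claw":1}]'; python3 nav.py 443,12,40,69.5 443,12,14,69.5
```

```text
time: 2.5
position: [0.4431, 0.0187, 0.0983]
tool_rot: [-0.55, -3.092, 0.0]
ft_force: [-0.5, 0.3, 0.6]
grip_width: 1.001
grip_force: 0.0
t 2.5 pos [443.1  18.7  98.3] yaw 69.83 tilt [-0.0012 -0.    ] q [-0.56 -0.05  0.45  2.09  0.02  1.09  1.1 ] F [-0.5  0.3  0.6] w 87.1 gf 0.0
443,12,40,69.5 slide [-0.009, -0.025, 0.233] ang [-0.001, -0.002, 0.011] dist 59
443,12,14,69.5 slide [-0.009, -0.025, 0.337] ang [-0.001, -0.002, 0.011] dist 85
```

```bash
python3 -m inch '[{"slide":[-0.01,-0.025,0.12],"angular":[0,0,0.01],"claw":1},{"slide":[-0.01,-0.025,0.24],"angular":[0,0,0.01],"claw":1},{"slide":[-0.01,-0.025,0.3],"angular":[0,0,0.01],"claw":1},{"slide":[-0.01,-0.025,0.337],"angular":[0,0,0.01],"claw":1},{"slide":[-0.01,-0.025,0.337],"angular":[0,0,0.01],"claw":1},{"slide":[-0.01,-0.025,0.337],"angular":[0,0,0.01],"claw":-1},{"slide":[-0.01,-0.025,0.337],"angular":[0,0,0.01],"claw":-1},{"slide":[-0.01,-0.025,0.337],"angular":[0,0,0.01],"claw":-1},{"slide":[-0.01,-0.025,0.337],"angular":[0,0,0.01],"claw":-1},{"slide":[-0.01,-0.025,0.337],"angular":[0,0,0.01],"claw":-1}]' 20; python3 nav.py
```

```text
time: 3.5
position: [0.4439, 0.0125, 0.0148]
tool_rot: [0.555, 3.092, 0.001]
ft_force: [0.4, 0.4, 0.6]
grip_width: 0.632
grip_force: 0.0
t 3.5 pos [443.9  12.5  14.8] yaw 69.65 tilt [0.0006 0.0004] q [-0.54  0.08  0.47  2.17 -0.05  0.9   1.17] F [0.4 0.4 0.6] w 55.0 gf 0.0
```

```bash
python3 -m inch '[{"slide":[0,0,0],"angular":[0,0,0],"claw":-1},{"slide":[0,0,0],"angular":[0,0,0],"claw":-1},{"slide":[0,0,0],"angular":[0,0,0],"claw":-1},{"slide":[0,0,0],"angular":[0,0,0],"claw":-1},{"slide":[0,0,0],"angular":[0,0,0],"claw":-1},{"slide":[0,0,0],"angular":[0,0,0],"claw":-1},{"slide":[0,0,0],"angular":[0,0,0],"claw":-1},{"slide":[0,0,0],"angular":[0,0,0],"claw":-1},{"slide":[0,0,-0.1],"angular":[0,0,0],"claw":-1},{"slide":[0,0,-0.2],"angular":[0,0,0],"claw":-1}]' 20; python3 nav.py 480,80,135,70 555,170,135,86.8 553,252,135,86.8
```

```text
time: 4.5
position: [0.4428, 0.0122, 0.0645]
tool_rot: [-0.555, -3.09, 0.002]
ft_force: [0.2, 0.5, -0.4]
grip_width: 0.008
grip_force: 0.0
t 4.5 pos [442.8  12.2  64.5] yaw 69.65 tilt [-0.0021 -0.0009] q [-0.56 -0.    0.47  2.13  0.    1.02  1.13] F [ 0.2  0.5 -0.4] w 0.7 gf 0.0
480,80,135,70 slide [-0.045, 0.305, -0.283] ang [-0.003, -0.003, -0.012] dist 105
555,170,135,86.8 slide [-0.201, 0.747, -0.283] ang [-0.002, -0.004, -0.572] dist 206
553,252,135,86.8 slide [-0.079, 1.052, -0.284] ang [-0.002, -0.004, -0.572] dist 273
```

The fingers closed on nothing, so I'm looking again.

Run:
```python
from h import *
a=ctrl.get_image('top');b=ctrl.get_image('scene')
o=np.hstack([cv2.resize(a['color'][190:290,260:360],(500,500),interpolation=2),cv2.resize(b['color'][150:230,320:370+10],(300,500),interpolation=2)])
cv2.imwrite('pics/c2.png',o[:,:,::-1])
w=cloud(a);H,S,V=hsv(a['color']).transpose(2,0,1);yel=(H>20)&(H<35)&(S>110)
rect(box(270,345,200,290)&yel,w,'th yel')
w=cloud(b);H,S,V=hsv(b['color']).transpose(2,0,1);yel=(H>20)&(H<35)&(S>110)
rect(box(330,405,180,220)&yel,w,'th yel scene')
```

```text
th yel 4 rect c [484.7  -7.3] size [3.3 6.5] ang 43.8 mean [483.6  -6.1  10.8] z90 386.5
th yel scene 334 rect c [431.7  10.3] size [ 41.7 106.8] ang 69.5 mean [437.9  21.6  13.7] z90 16.7
```

View pics/c2.png

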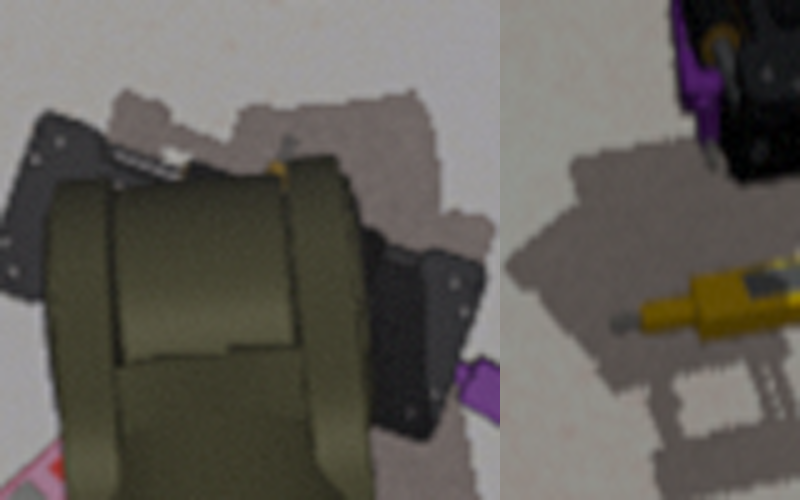

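Run:
```python
from h import *
s=ctrl.get_state();p=np.array(s['position'])
b=ctrl.get_image('scene');K=b['camera_matrix'];E=b['extrinsics']
for n,q in(('tcp',p),('tip',p-[0,0,.011]),('grip',p+[0,0,.008]),('table',p*[1,1,0])):
    c=E[:3,:3].T@(q-E[:3,3]);print(n,(K@[c[0],-c[1],-c[2]])[:2]/-c[2])
im=b['color'].copy()
cv2.imwrite('pics/c3.png',cv2.resize(im[90:230,310:450][:,:,::-1],(590,590),interpolation=2))
w=cloud(b);H,S,V=hsv(b['color']).transpose(2,0,1);yel=(H>20)&(H<35)&(S>90)
rect(box(340,400,188,208)&yel&(w[...,2]<.03),w,'th yel scene')
d=np.load('scene0.npz');c,w=d['c'],d['w'];H,S,V=hsv(c).transpose(2,0,1);yel=(H>20)&(H<35)&(S>90)
rect(box(340,400,188,208)&yel&(w[...,2]<.03),w,'before')
```

```text
tcp [366.97093129 180.38990421]
tip [366.55994291 183.97295265]
grip [367.27413844 177.74650609]
table [364.55333397 201.46682192]
th yel scene 353 rect c [431.4   9.5] size [ 42.8 108.3] ang 69.4 mean [435.8  21.4  13.4] z90 16.9
before 342 rect c [431.4   9.4] size [ 43.3 108.3] ang 71.2 mean [435.5  21.2  13.6] z90 16.8
```

View pics/c3.png

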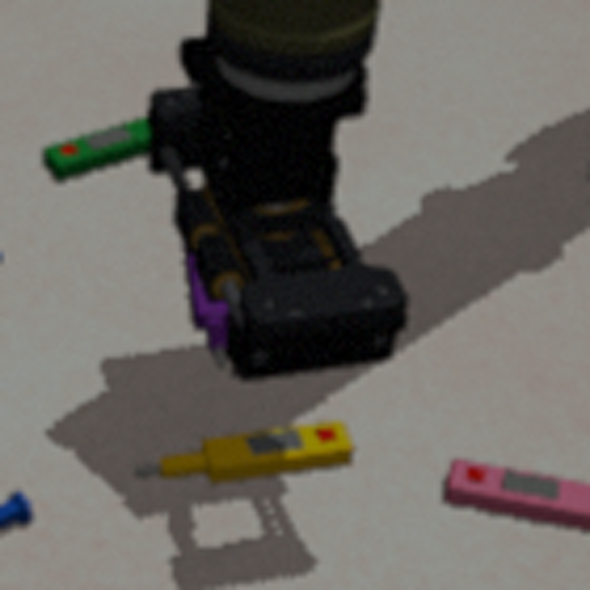

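Run:
```python
from h import *
print(ctrl.get_state()['position'])
for n in('scene','top'):
    b=ctrl.get_image(n);w=cloud(b);
    m=(w[...,2]>.03)&(np.hypot(w[...,0]-.443,w[...,1]-.012)<.13)
    p=w[m]
    for lo in np.arange(.03,.25,.02):
        q=p[(p[:,2]>lo)&(p[:,2]<lo+.02)]
        if len(q)>2: print(n,round(lo,2),len(q),'min',np.round(q.min(0)*1000),'max',np.round(q.max(0)*1000),'med',np.round(np.median(q,0)*1000))
b=ctrl.get_image('scene')
H,S,V=hsv(b['color']).transpose(2,0,1)
```

```text
[0.44513463 0.01281253 0.0659086 ]
scene 0.07 12 min [449.   4.  79.] max [456.  19.  89.] med [451.   9.  84.]
scene 0.09 22 min [449.   2.  90.] max [456.  21. 109.] med [451.   9.  98.]
scene 0.13 6 min [426. -72. 149.] max [481. 108. 150.] med [450.  95. 150.]
scene 0.15 506 min [426. -77. 150.] max [508. 109. 170.] med [470.  55. 163.]
scene 0.17 759 min [405. -86. 170.] max [509. 116. 190.] med [461.  39. 178.]
scene 0.19 935 min [420. -83. 190.] max [508. 116. 210.] med [456.  47. 192.]
scene 0.21 218 min [423.  -1. 210.] max [469.  39. 230.] med [450.  26. 220.]
scene 0.23 171 min [412. -42. 230.] max [482.  51. 250.] med [464.  16. 243.]
top 0.15 103 min [448. -61. 158.] max [498.  66. 170.] med [487.  42. 165.]
top 0.17 558 min [380. -85. 170.] max [510. 112. 190.] med [443. -47. 189.]
top 0.19 557 min [380. -85. 190.] max [510. 112. 196.] med [441. -46. 191.]
top 0.23 27 min [446. -44. 245.] max [464. -37. 250.] med [457. -41. 248.]
```

The fingers really sit about 25 mm higher than the reported TCP: tips measured at z≈79 against an expected 55, and body at 150 against 125. That is why they closed above the thermometer. I'll open, go down in stages and watch the tips and the force.

```bash
cat > tip.py <<'E'
from h import *
s=ctrl.get_state();p=np.array(s['position'])
b=ctrl.get_image('scene');w=cloud(b)
r=np.hypot(w[...,0]-p[0],w[...,1]-p[1])
dark=hsv(b['color'])[...,2]<70
m=(w[...,2]>p[2]-.03)&(w[...,2]<p[2]+.06)&(r<.075)&dark&(w[...,2]>.004)
q=w[m];print('rep',np.round(p*1000,1),'n',len(q))
if len(q): print('tip zlow',np.round(np.sort(q[:,2])[:6]*1000,1),'min',np.round(q.min(0)*1000),'max',np.round(q.max(0)*1000))
m=(w[...,2]>p[2]+.06)&(w[...,2]<p[2]+.14)&(r<.13);q=w[m]
if len(q): print('body zlow',np.round(np.sort(q[:,2])[[0,5,10]]*1000,1),'c',np.round((q.min(0)+q.max(0))*500))
E
python3 -m inch '[{"slide":[0,0,0],"angular":[0,0,0],"claw":0.3},{"slide":[0,0,0],"angular":[0,0,0],"claw":0.3},{"slide":[0,0,0],"angular":[0,0,0],"claw":0.3},{"slide":[0,0,0],"angular":[0,0,0],"claw":0.3},{"slide":[0,0,0],"angular":[0,0,0],"claw":0.3},{"slide":[0,0,0.05],"angular":[0,0,0],"claw":0.3},{"slide":[0,0,0.1],"angular":[0,0,0],"claw":0.3},{"slide":[0,0,0.15],"angular":[0,0,0],"claw":0.3},{"slide":[0,0,0.2],"angular":[0,0,0],"claw":0.3},{"slide":[0,0,0.2],"angular":[0,0,0],"claw":0.3}]'; python3 tip.py; python3 nav.py 443,12,-6,69.5
```

```text
time: 5.8
position: [0.4417, 0.0121, 0.0122]
tool_rot: [-0.554, -3.088, 0.003]
ft_force: [-0.2, 0.1, -0.3]
grip_width: 0.646
grip_force: 0.0
rep [441.7  12.1  12.2] n 76
tip zlow [6.  6.3 6.6 6.9 7.7 8. ] min [429. -20.   6.] max [496.  53.  72.]
body zlow [73.4 74.  77. ] c [462.  16. 113.]
t 5.85 pos [442.5  12.2  13.2] yaw 69.65 tilt [-0.0027 -0.001 ] q [-0.55  0.09  0.48  2.17 -0.05  0.9   1.18] F [ 0.6  0.4 -0.1] w 56.3 gf 0.0
443,12,-6,69.5 slide [-0.002, 0.0, 0.077] ang [-0.004, -0.004, 0.005] dist 19
```

Run:
```python
from h import *
print(ctrl.get_state()['position'])
b=ctrl.get_image('scene');w=cloud(b);V=hsv(b['color'])[...,2]
m=(w[...,2]>.004)&(np.hypot(w[...,0]-.443,w[...,1]-.012)<.13)&(V<60)
p=w[m]
for lo in np.arange(.004,.19,.012):
    q=p[(p[:,2]>lo)&(p[:,2]<lo+.012)]
    if len(q)>2: print(round(lo,3),len(q),'min',np.round(q.min(0)*1000),'max',np.round(q.max(0)*1000),'med',np.round(np.median(q,0)*1000))
cv2.imwrite('pics/c4.png',cv2.resize(b['color'][110:230,310:430][:,:,::-1],(590,590),interpolation=2))
```

```text
[0.44252225 0.01215486 0.01321217]
0.004 11 min [379. -99.   8.] max [570.   8.  15.] med [443. -15.   9.]
0.016 4 min [385. -90.  17.] max [451.  49.  28.] med [448.  29.  22.]
0.028 34 min [442.  37.  28.] max [463.  54.  39.] med [454.  49.  35.]
0.04 11 min [443.  46.  41.] max [463.  53.  44.] med [455.  49.  42.]
0.064 15 min [420. -20.  65.] max [439. -12.  76.] med [435. -14.  72.]
0.076 11 min [420. -25.  76.] max [438. -12.  86.] med [436. -21.  79.]
0.088 25 min [438. -80.  89.] max [504. 104. 100.] med [486.  87.  99.]
0.1 233 min [431. -78. 100.] max [506. 108. 112.] med [466.  87. 107.]
0.112 381 min [419. -79. 112.] max [507. 112. 124.] med [461.  41. 119.]
0.124 287 min [428. -83. 124.] max [508. 115. 136.] med [458.  61. 132.]
0.136 793 min [423. -82. 136.] max [507. 115. 148.] med [458.  71. 139.]
0.148 133 min [423. -39. 148.] max [468.  39. 160.] med [449.  24. 153.]
0.16 116 min [423.   1. 160.] max [467.  39. 172.] med [449.  26. 166.]
0.172 69 min [426.   8. 172.] max [467.  39. 184.] med [450.  25. 176.]
0.184 77 min [413. -44. 184.] max [480.  39. 196.] med [468.  -4. 192.]
```

View pics/c4.png

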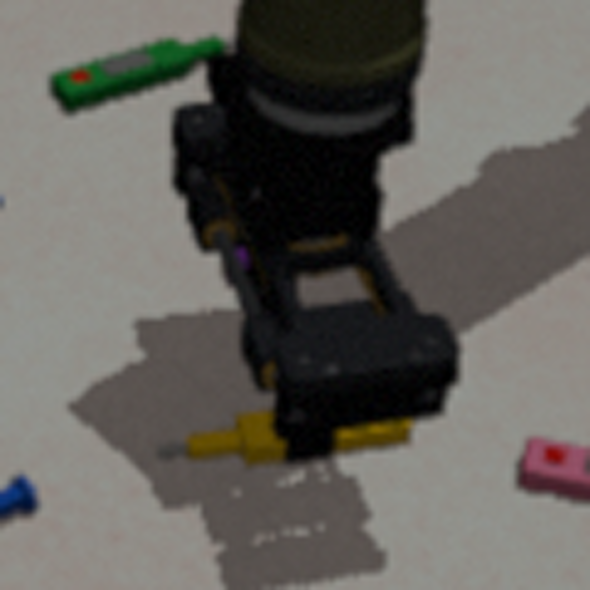

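The near finger's tip, at crop (310,455), stands about 25 mm above the table. That confirms a +25 mm z offset in the real tool, so I'll go 23 mm lower and close.

```bash
python3 -m inch '[{"slide":[0,0,0.03],"angular":[0,0,0],"claw":0.3},{"slide":[0,0,0.06],"angular":[0,0,0],"claw":0.3},{"slide":[0,0,0.08],"angular":[0,0,0],"claw":0.3},{"slide":[0,0,0.09],"angular":[0,0,0],"claw":0.3},{"slide":[0,0,0.09],"angular":[0,0,0],"claw":-1},{"slide":[0,0,0.09],"angular":[0,0,0],"claw":-1},{"slide":[0,0,0.09],"angular":[0,0,0],"claw":-1},{"slide":[0,0,0.09],"angular":[0,0,0],"claw":-1},{"slide":[0,0,0.09],"angular":[0,0,0],"claw":-1},{"slide":[0,0,0.09],"angular":[0,0,0],"claw":-1}]' 20; python3 nav.py
```

```text
time: 6.9
position: [0.4439, 0.0125, -0.0078]
tool_rot: [0.555, 3.092, 0.0]
ft_force: [-1.3, -0.1, 1.0]
grip_width: 0.274
grip_force: 20.0
t 6.9 pos [443.9  12.5  -7.8] yaw 69.66 tilt [0.0004 0.0002] q [-0.54  0.13  0.48  2.18 -0.08  0.85  1.2 ] F [-1.3 -0.1  1. ] w 23.8 gf 20.0
```

```bash
python3 -m inch '[{"slide":[0,0,-0.1],"angular":[0,0,0],"claw":-1},{"slide":[0,0,-0.25],"angular":[0,0,0],"claw":-1},{"slide":[0,0,-0.42],"angular":[0,0,0],"claw":-1},{"slide":[0,0,-0.5],"angular":[0,0,0],"claw":-1},{"slide":[0,0,-0.5],"angular":[0,0,0],"claw":-1}]' 20; python3 nav.py 480,90,115,78 530,200,115,86.9 554.9,251.7,115,86.9
```

```text
time: 7.4
position: [0.4462, 0.0129, 0.1202]
tool_rot: [0.554, 3.086, 0.005]
ft_force: [0.2, -0.3, -1.0]
grip_width: 0.273
grip_force: 20.0
t 7.4 pos [446.2  12.9 120.2] yaw 69.66 tilt [0.0066 0.0022] q [-0.57 -0.07  0.47  2.07  0.04  1.14  1.1 ] F [ 0.2 -0.3 -1. ] w 23.7 gf 20.0
480,90,115,78 slide [-0.019, 0.336, 0.022] ang [0.008, 0.011, -0.278] dist 84
530,200,115,86.9 slide [-0.054, 0.818, 0.025] ang [0.007, 0.012, -0.575] dist 205
554.9,251.7,115,86.9 slide [-0.076, 1.047, 0.026] ang [0.007, 0.012, -0.575] dist 262
```

```bash
python3 -m inch '[{"slide":[-0.01,0.12,0],"angular":[0,0,-0.1],"claw":-1},{"slide":[-0.02,0.28,0],"angular":[0,0,-0.25],"claw":-1},{"slide":[-0.03,0.44,0],"angular":[0,0,-0.4],"claw":-1},{"slide":[-0.04,0.6,0],"angular":[0,0,-0.55],"claw":-1},{"slide":[-0.05,0.76,0],"angular":[0,0,-0.575],"claw":-1},{"slide":[-0.06,0.9,0],"angular":[0,0,-0.575],"claw":-1},{"slide":[-0.07,1,0],"angular":[0,0,-0.575],"claw":-1},{"slide":[-0.07,1,0],"angular":[0,0,-0.575],"claw":-1},{"slide":[-0.07,1,0],"angular":[0,0,-0.575],"claw":-1}]' 20; python3 nav.py 554.9,251.7,50,86.9 554.9,251.7,-1,86.9; python3 tip.py
```

```text
time: 8.3
position: [0.546, 0.2402, 0.1151]
tool_rot: [-0.084, -3.138, 0.004]
ft_force: [-1.1, 0.2, -0.1]
grip_width: 0.273
grip_force: 20.0
t 8.3 pos [546.  240.2 115.1] yaw 86.95 tilt [-0.0026 -0.0023] q [-0.74  0.28  0.32  1.71 -0.09  1.17  1.13] F [-1.1  0.2 -0.1] w 23.7 gf 20.0
554.9,251.7,50,86.9 slide [-0.034, 0.049, 0.26] ang [-0.005, -0.005, 0.002] dist 67
554.9,251.7,-1,86.9 slide [-0.034, 0.049, 0.464] ang [-0.005, -0.005, 0.002] dist 117
rep [546.  240.2 115.1] n 246
tip zlow [123.5 126.4 126.9 127.5 127.5 127.8] min [508. 217. 123.] max [603. 266. 175.]
body zlow [175.2 176.7 177.5] c [549. 242. 215.]
```

```bash
python3 -m inch '[{"slide":[-0.02,0.03,0.05],"angular":[0,0,0],"claw":-1},{"slide":[-0.034,0.049,0.12],"angular":[0,0,0],"claw":-1},{"slide":[-0.034,0.049,0.16],"angular":[0,0,0],"claw":-1},{"slide":[-0.034,0.049,0.16],"angular":[0,0,0],"claw":-1},{"slide":[-0.034,0.049,0.16],"angular":[0,0,0],"claw":-1}]' 20; python3 nav.py 554.9,251.7,50,86.9 554.9,251.7,-1,86.9
python3 - <<'E'
from h import *
b=ctrl.get_image('scene');w=cloud(b);H,S,V=hsv(b['color']).transpose(2,0,1)
yel=(H>20)&(H<35)&(S>90)&(w[...,2]>.065)&(w[...,2]<.13)&(w[...,0]<.66)&(w[...,1]>.2)
rect(yel,w,'held')
q=w[yel];print(np.round(q.min(0)*1000),np.round(q.max(0)*1000))
E
```

```text
time: 8.85
position: [0.5558, 0.252, 0.0763]
tool_rot: [-0.085, -3.139, 0.001]
ft_force: [1.2, 0.5, -1.4]
grip_width: 0.272
grip_force: 20.0
t 8.85 pos [555.8 252.   76.3] yaw 86.89 tilt [-0.0011 -0.0008] q [-0.73  0.34  0.32  1.72 -0.12  1.1   1.14] F [ 1.2  0.5 -1.4] w 23.6 gf 20.0
554.9,251.7,50,86.9 slide [0.003, -0.001, 0.105] ang [-0.002, -0.002, -0.0] dist 26
554.9,251.7,-1,86.9 slide [0.003, -0.001, 0.309] ang [-0.002, -0.002, -0.0] dist 77
held 280 rect c [552.9 255.4] size [ 30.6 116.7] ang 73.6 mean [572.2 254.4  97. ] z90 100.7
[496. 236.  86.] [613. 269. 112.]
```

```bash
python3 -m inch '[{"slide":[0,0,0.1],"angular":[0,0,0],"claw":-1},{"slide":[0,0,0.2],"angular":[0,0,0],"claw":-1},{"slide":[0,0,0.27],"angular":[0,0,0],"claw":-1},{"slide":[0,0,0.3],"angular":[0,0,0],"claw":-1},{"slide":[0,0,0.31],"angular":[0,0,0],"claw":-1},{"slide":[0,0,0.313],"angular":[0,0,0],"claw":-1},{"slide":[0,0,0.313],"angular":[0,0,0],"claw":-0.3},{"slide":[0,0,0.313],"angular":[0,0,0],"claw":-0.3},{"slide":[0,0,0.313],"angular":[0,0,0],"claw":-0.3}]' 20; python3 nav.py 555,252,115,88
```

```text
time: 9.8
position: [0.5567, 0.2529, -0.0004]
tool_rot: [0.085, 3.139, 0.001]
ft_force: [0.0, -0.0, 0.7]
grip_width: 0.344
grip_force: 0.0
t 9.8 pos [ 5.567e+02  2.529e+02 -4.000e-01] yaw 86.91 tilt [0.0013 0.0008] q [-0.72  0.43  0.3   1.77 -0.15  0.96  1.16] F [ 0.  -0.   0.7] w 29.9 gf 0.0
555,252,115,88 slide [0.006, -0.003, -0.461] ang [0.002, 0.002, -0.036] dist 115
```

Released. Lifting, then heading to the syringe.

```bash
python3 -m inch '[{"slide":[0,0,-0.08],"angular":[0,0,0],"claw":-0.3},{"slide":[0,0,-0.2],"angular":[0,0,0],"claw":-0.3},{"slide":[0,0,-0.38],"angular":[0,0,0],"claw":-0.3},{"slide":[0,-0.1,-0.5],"angular":[0,0,0],"claw":0.3},{"slide":[-0.04,-0.28,-0.5],"angular":[0,0,0],"claw":0.3},{"slide":[-0.1,-0.46,-0.5],"angular":[0,0,0],"claw":0.3},{"slide":[-0.16,-0.64,-0.5],"angular":[0,0,0],"claw":0.3},{"slide":[-0.22,-0.82,-0.5],"angular":[0,0,0],"claw":0.3},{"slide":[-0.28,-0.98,-0.46],"angular":[0,0,0],"claw":0.3},{"slide":[-0.28,-0.98,-0.46],"angular":[0,0,0],"claw":0.3}]' 20; python3 nav.py 636,-20,60,88 636,-20,-8,88
python3 - <<'E'
from h import *
a=ctrl.get_image('top');w=cloud(a);c=a['color'];H,S,V=hsv(c).transpose(2,0,1);z=w[...,2]
yel=(H>20)&(H<35)&(S>110)
rect(yel&box(193,216,150,240),w,'loose th');rect(yel&box(216,242,150,240),w,'packed')
cv2.imwrite('pics/c5.png',cv2.resize(c[140:250,125:255][:,:,::-1],None,fx=4.5,fy=4.5,interpolation=2))
E
```

```text
time: 10.8
position: [0.6131, -0.0054, 0.1136]
tool_rot: [0.102, 3.139, -0.008]
ft_force: [-0.8, -1.3, 0.5]
grip_width: 0.648
grip_force: 0.0
t 10.8 pos [613.1  -5.4 113.6] yaw 86.27 tilt [ 0.0004 -0.005 ] q [-0.42  0.32  0.46  1.68 -0.15  1.17  1.59] F [-0.8 -1.3  0.5] w 56.3 gf 0.0
636,-20,60,88 slide [-0.095, -0.051, 0.215] ang [-0.009, 0.001, -0.058] dist 60
636,-20,-8,88 slide [-0.095, -0.05, 0.487] ang [-0.009, 0.001, -0.058] dist 125
loose th 278 rect c [549.8 252.9] size [ 22.5 107.3] ang 87.7 mean [556.4 250.3  18.8] z90 23.0
packed 204 rect c [549.2 206.8] size [ 24.1 107. ] ang 88.9 mean [558.  207.9  19.1] z90 25.3
```

View pics/c5.png

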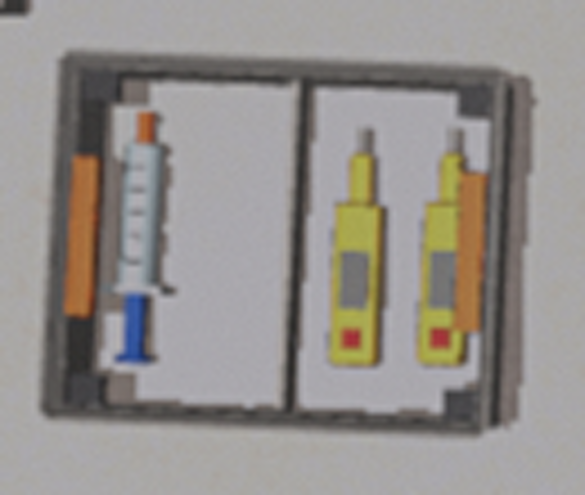

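The crop shows the yellow thermometer flat in the right compartment, at crop (357,285), beside the packed one. Now for the syringe.

```bash
python3 -m inch '[{"slide":[-0.06,-0.03,0.1],"angular":[0,0,-0.06],"claw":0.3},{"slide":[-0.095,-0.05,0.22],"angular":[0,0,-0.06],"claw":0.3},{"slide":[-0.095,-0.05,0.22],"angular":[0,0,-0.06],"claw":0.3},{"slide":[-0.095,-0.05,0.22],"angular":[0,0,-0.06],"claw":0.3}]' 20; python3 nav.py 636,-20,-10,88
```

```text
time: 11.25
position: [0.6353, -0.0082, 0.0587]
tool_rot: [-0.033, -3.14, -0.001]
ft_force: [-0.1, 1.3, 1.5]
grip_width: 0.65
grip_force: 0.0
t 11.25 pos [635.3  -8.2  58.7] yaw 88.78 tilt [-0.0014  0.0006] q [-0.38  0.42  0.44  1.67 -0.2   1.09  1.67] F [-0.1  1.3  1.5] w 56.6 gf 0.0
636,-20,-10,88 slide [-0.004, -0.047, 0.275] ang [0.001, -0.003, 0.026] dist 70
```

```bash
python3 -m inch '[{"slide":[-0.004,-0.047,0.0],"angular":[0,0,0.026],"claw":0.3},{"slide":[-0.004,-0.047,0.1],"angular":[0,0,0.026],"claw":0.3},{"slide":[-0.004,-0.047,0.2],"angular":[0,0,0.026],"claw":0.3},{"slide":[-0.004,-0.047,0.26],"angular":[0,0,0.026],"claw":0.3},{"slide":[-0.004,-0.047,0.275],"angular":[0,0,0.026],"claw":0.3},{"slide":[-0.004,-0.047,0.275],"angular":[0,0,0.026],"claw":-1},{"slide":[-0.004,-0.047,0.275],"angular":[0,0,0.026],"claw":-1},{"slide":[-0.004,-0.047,0.275],"angular":[0,0,0.026],"claw":-1},{"slide":[-0.004,-0.047,0.275],"angular":[0,0,0.026],"claw":-1},{"slide":[-0.004,-0.047,0.275],"angular":[0,0,0.026],"claw":-1}]' 15; python3 -m inch '[{"slide":[0,0,0],"angular":[0,0,0],"claw":-1},{"slide":[0,0,0],"angular":[0,0,0],"claw":-1},{"slide":[0,0,0],"angular":[0,0,0],"claw":-1}]' 15; python3 nav.py
```

```text
time: 12.25
position: [0.637, -0.0213, -0.0094]
tool_rot: [0.057, 3.14, 0.0]
ft_force: [-0.6, -0.1, 0.2]
grip_width: 0.281
grip_force: 0.0
time: 12.55
position: [0.6368, -0.0213, -0.0096]
tool_rot: [0.057, 3.141, 0.0]
ft_force: [0.0, 0.1, 3.2]
grip_width: 0.225
grip_force: 15.0
t 12.55 pos [636.8 -21.3  -9.6] yaw 87.93 tilt [0.0005 0.0002] q [-0.34  0.51  0.42  1.71 -0.24  0.97  1.71] F [0.  0.1 3.2] w 19.6 gf 15.0
```

```bash
python3 -m inch '[{"slide":[0,0,-0.1],"angular":[0,0,0],"claw":-1},{"slide":[0,0,-0.25],"angular":[0,0,0],"claw":-1},{"slide":[0,0,-0.42],"angular":[0,0,0],"claw":-1},{"slide":[0.03,0.1,-0.5],"angular":[0,0,0],"claw":-1},{"slide":[0.08,0.28,-0.5],"angular":[0,0,0],"claw":-1},{"slide":[0.13,0.46,-0.5],"angular":[0,0,0],"claw":-1},{"slide":[0.18,0.64,-0.5],"angular":[0,0,0],"claw":-1},{"slide":[0.23,0.82,-0.5],"angular":[0,0,0],"claw":-1},{"slide":[0.28,0.98,-0.5],"angular":[0,0,0],"claw":-1},{"slide":[0.28,0.98,-0.5],"angular":[0,0,0],"claw":-1}]' 15; python3 nav.py 562.8,321.8,80,86.9
```

```text
time: 13.55
position: [0.572, 0.2354, 0.1144]
tool_rot: [-0.039, -3.139, -0.007]
ft_force: [0.2, 0.1, -0.9]
grip_width: 0.221
grip_force: 15.0
t 13.55 pos [572.  235.4 114.4] yaw 88.59 tilt [-0.0024  0.0044] q [-0.72  0.32  0.35  1.66 -0.12  1.18  1.21] F [ 0.2  0.1 -0.9] w 19.2 gf 15.0
562.8,321.8,80,86.9 slide [0.045, 0.344, 0.139] ang [0.008, -0.005, 0.056] dist 93
```

```bash
python3 -m inch '[{"slide":[0.01,0.1,0],"angular":[0,0,0.04],"claw":-1},{"slide":[0.03,0.25,0],"angular":[0,0,0.04],"claw":-1},{"slide":[0.04,0.37,0.05],"angular":[0,0,0.04],"claw":-1},{"slide":[0.04,0.37,0.12],"angular":[0,0,0.04],"claw":-1},{"slide":[0.04,0.37,0.14],"angular":[0,0,0.04],"claw":-1},{"slide":[0.04,0.37,0.14],"angular":[0,0,0.04],"claw":-1},{"slide":[0.04,0.37,0.14],"angular":[0,0,0.04],"claw":-1}]' 15; python3 nav.py 562.8,321.8,-3.5,86.9
```

```text
time: 14.25
position: [0.5698, 0.3173, 0.0807]
tool_rot: [0.093, 3.139, -0.0]
ft_force: [-0.0, -0.3, -1.1]
grip_width: 0.225
grip_force: 15.0
t 14.25 pos [569.8 317.3  80.7] yaw 86.6 tilt [ 0.0009 -0.0003] q [-0.8   0.42  0.31  1.61 -0.14  1.14  1.06] F [-0.  -0.3 -1.1] w 19.6 gf 15.0
562.8,321.8,-3.5,86.9 slide [0.029, 0.016, 0.337] ang [-0.0, 0.002, -0.01] dist 85
```

```bash
python3 -m inch '[{"slide":[0.029,0.016,0],"angular":[0,0,-0.01],"claw":-1},{"slide":[0.029,0.016,0.1],"angular":[0,0,-0.01],"claw":-1},{"slide":[0.029,0.016,0.2],"angular":[0,0,-0.01],"claw":-1},{"slide":[0.029,0.016,0.29],"angular":[0,0,-0.01],"claw":-1},{"slide":[0.029,0.016,0.325],"angular":[0,0,-0.01],"claw":-1},{"slide":[0.029,0.016,0.337],"angular":[0,0,-0.01],"claw":-1},{"slide":[0.029,0.016,0.34],"angular":[0,0,-0.01],"claw":-1},{"slide":[0.029,0.016,0.34],"angular":[0,0,-0.01],"claw":-1}]' 15; python3 nav.py 562.8,321.8,-4,86.9
```

```text
time: 15.05
position: [0.5628, 0.3237, -0.0036]
tool_rot: [0.082, 3.139, 0.002]
ft_force: [-0.0, -0.3, -0.6]
grip_width: 0.224
grip_force: 15.0
t 15.05 pos [562.8 323.7  -3.6] yaw 87.02 tilt [0.0019 0.0013] q [-0.79  0.5   0.29  1.68 -0.17  0.99  1.08] F [-0.  -0.3 -0.6] w 19.5 gf 15.0
562.8,321.8,-4,86.9 slide [-0.001, -0.008, 0.002] ang [0.003, 0.004, 0.004] dist 2
```

```bash
python3 -m inch '[{"slide":[0,0,0],"angular":[0,0,0],"claw":-0.36},{"slide":[0,0,0],"angular":[0,0,0],"claw":-0.36},{"slide":[0,0,0],"angular":[0,0,0],"claw":-0.36},{"slide":[0,0,-0.06],"angular":[0,0,0],"claw":-0.36},{"slide":[0,0,-0.2],"angular":[0,0,0],"claw":-0.36},{"slide":[0,0,-0.38],"angular":[0,0,0],"claw":-0.36},{"slide":[0,-0.15,-0.5],"angular":[0,0,0],"claw":0},{"slide":[0,-0.32,-0.5],"angular":[0,0,0],"claw":0},{"slide":[0,-0.5,-0.5],"angular":[0,0,0],"claw":0},{"slide":[0,-0.68,-0.5],"angular":[0,0,0],"claw":0}]' 15; python3 -m inch '[{"slide":[0,-0.18,0],"angular":[0,0,0],"claw":0},{"slide":[0,-0.36,0],"angular":[0,0,0],"claw":0},{"slide":[0,-0.54,0],"angular":[0,0,0],"claw":0},{"slide":[0,-0.72,0],"angular":[0,0,0],"claw":0},{"slide":[0,-0.9,0],"angular":[0,0,0],"claw":0},{"slide":[0,-0.95,0],"angular":[0,0,0],"claw":0}]' 15; python3 nav.py 551,-306,80,96.4
python3 - <<'E'
from h import *
a=ctrl.get_image('top');w=cloud(a);c=a['color'];H,S,V=hsv(c).transpose(2,0,1);z=w[...,2]
yel=(H>20)&(H<35)&(S>110);blue=(H>100)&(H<130)&(S>120);org=(H>5)&(H<19)&(S>130)
rect(yel&box(193,216,150,240),w,'loose th')
rect(box(165,188,160,232)&(z>.012)&(z<.035),w,'loose syr');rect(blue&box(140,166,160,232),w,'packed plunger');rect(blue&box(166,190,160,232),w,'plunger')
B=box(130,248,145,245)
rect(B&org&(z>.035)&box(130,152,145,245),w,'clipL');rect(B&org&(z>.03)&box(215,248,145,245),w,'clipR')
cv2.imwrite('pics/c6.png',cv2.resize(c[140:250,125:255][:,:,::-1],None,fx=4.5,fy=4.5,interpolation=2))
E
```

```text
time: 16.05
position: [0.5533, 0.152, 0.1219]
tool_rot: [0.081, 3.138, 0.002]
ft_force: [0.9, -0.6, 0.1]
grip_width: 0.49
grip_force: 0.0
time: 16.65
position: [0.5401, -0.0905, 0.1217]
tool_rot: [0.094, 3.138, -0.003]
ft_force: [0.3, -0.7, 0.5]
grip_width: 0.496
grip_force: 0.0
t 16.65 pos [540.1 -90.5 121.7] yaw 86.57 tilt [ 0.0019 -0.0021] q [-0.39  0.18  0.56  1.84 -0.1   1.15  1.71] F [ 0.3 -0.7  0.5] w 43.1 gf 0.0
551,-306,80,96.4 slide [-0.095, -0.857, 0.169] ang [-0.004, 0.004, -0.328] dist 220
loose th 275 rect c [549.9 252.5] size [ 22.4 107.6] ang 87.5 mean [556.3 250.   18.9] z90 23.3
loose syr 469 rect c [547.4 314.3] size [ 53.1 151.4] ang 89.7 mean [550.3 321.9  21.4] z90 29.4
packed plunger 57 rect c [515.3 368.4] size [12.1 30.1] ang 89.3 mean [514.  367.9  17.4] z90 22.0
plunger 56 rect c [511.1 325.5] size [32.7  9.9] ang 2.0 mean [508.9 324.8  18. ] z90 23.2
clipL 213 rect c [560.1 383.1] size [14.2 79.2] ang 88.7 mean [560.8 382.2  51.2] z90 55.7
clipR 179 rect c [549.5 188.4] size [12.3 76.8] ang 87.3 mean [551.5 188.4  52.3] z90 55.7
```

View pics/c6.png

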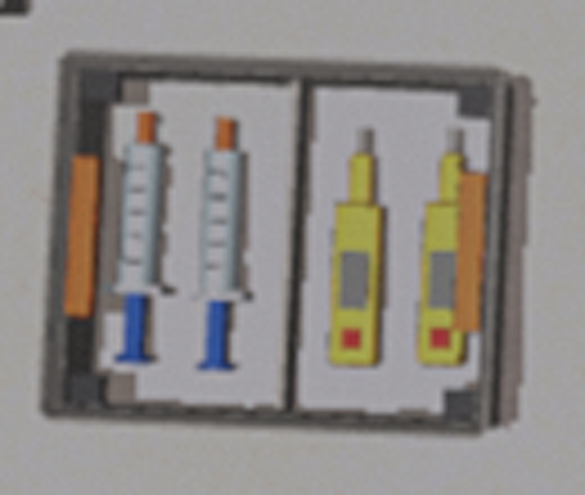

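Both pairs are packed: the syringes at crop (137,240) and (217,245), the thermometers on the right. Next, the cover.

```bash
python3 -m inch '[{"slide":[-0.02,-0.18,0],"angular":[0,0,-0.1],"claw":0},{"slide":[-0.04,-0.36,0],"angular":[0,0,-0.2],"claw":0},{"slide":[-0.06,-0.54,0.05],"angular":[0,0,-0.3],"claw":0},{"slide":[-0.08,-0.72,0.12],"angular":[0,0,-0.32],"claw":0},{"slide":[-0.09,-0.84,0.2],"angular":[0,0,-0.32],"claw":0},{"slide":[-0.09,-0.84,0.2],"angular":[0,0,-0.32],"claw":0},{"slide":[-0.09,-0.84,0.2],"angular":[0,0,-0.32],"claw":0}]' 60; python3 nav.py 550.8,-306,-4,96.4
```

```text
time: 17.4
position: [0.5527, -0.2933, 0.0697]
tool_rot: [0.182, -3.136, -0.002]
ft_force: [-0.2, 0.3, 0.5]
grip_width: 0.496
grip_force: 0.0
t 17.4 pos [ 552.7 -293.3   69.7] yaw 96.64 tilt [-0.0007  0.0015] q [-0.04  0.42  0.61  1.69 -0.27  1.11  2.33] F [-0.2  0.3  0.5] w 43.1 gf 0.0
550.8,-306,-4,96.4 slide [0.013, -0.05, 0.295] ang [0.003, -0.001, 0.008] dist 75
```

```bash
python3 -m inch '[{"slide":[0.013,-0.05,0],"angular":[0,0,0.008],"claw":0},{"slide":[0.013,-0.05,0.1],"angular":[0,0,0.008],"claw":0},{"slide":[0.013,-0.05,0.2],"angular":[0,0,0.008],"claw":0},{"slide":[0.013,-0.05,0.27],"angular":[0,0,0.008],"claw":0},{"slide":[0.013,-0.05,0.295],"angular":[0,0,0.008],"claw":0},{"slide":[0.013,-0.05,0.295],"angular":[0,0,0.008],"claw":0},{"slide":[0.013,-0.05,0.295],"angular":[0,0,0.008],"claw":-1},{"slide":[0.013,-0.05,0.295],"angular":[0,0,0.008],"claw":-1},{"slide":[0.013,-0.05,0.295],"angular":[0,0,0.008],"claw":-1},{"slide":[0.013,-0.05,0.295],"angular":[0,0,0.008],"claw":-1}]' 60; python3 -m inch '[{"slide":[0,0,0],"angular":[0,0,0],"claw":-1},{"slide":[0,0,0],"angular":[0,0,0],"claw":-1},{"slide":[0,0,0],"angular":[0,0,0],"claw":-1},{"slide":[0,0,0],"angular":[0,0,0],"claw":-1}]' 60; python3 nav.py
```

```text
time: 18.4
position: [0.551, -0.3076, -0.0031]
tool_rot: [-0.175, 3.136, -0.0]
ft_force: [0.3, -0.4, 0.3]
grip_width: 0.224
grip_force: 0.0
time: 18.8
position: [0.5508, -0.3075, -0.0033]
tool_rot: [-0.175, 3.136, -0.0]
ft_force: [-0.7, 1.5, 5.5]
grip_width: 0.18
grip_force: 60.0
t 18.8 pos [ 550.8 -307.5   -3.3] yaw 96.38 tilt [ 0.0007 -0.    ] q [ 0.01  0.52  0.58  1.73 -0.33  0.99  2.4 ] F [-0.7  1.5  5.5] w 15.7 gf 60.0
```

```bash
python3 -m inch '[{"slide":[0,0,-0.06],"angular":[0,0,0],"claw":-1},{"slide":[0,0,-0.18],"angular":[0,0,0],"claw":-1},{"slide":[0,0,-0.3],"angular":[0,0,0.05],"claw":-1},{"slide":[-0.01,0.08,-0.4],"angular":[0,0,0.1],"claw":-1},{"slide":[-0.02,0.22,-0.45],"angular":[0,0,0.15],"claw":-1},{"slide":[-0.04,0.37,-0.45],"angular":[0,0,0.2],"claw":-1},{"slide":[-0.06,0.52,-0.45],"angular":[0,0,0.25],"claw":-1},{"slide":[-0.08,0.67,-0.45],"angular":[0,0,0.32],"claw":-1},{"slide":[-0.1,0.82,-0.45],"angular":[0,0,0.32],"claw":-1}]' 60; python3 nav.py 555.3,120,110,86.9  555.3,287.2,110,86.9
```

```text
time: 19.7
position: [0.552, -0.0995, 0.1091]
tool_rot: [-0.09, -3.14, -0.0]
ft_force: [0.1, 0.0, -1.8]
grip_width: 0.18
grip_force: 60.0
t 19.7 pos [552.  -99.5 109.1] yaw 86.73 tilt [-0.0001  0.0001] q [-0.4   0.23  0.6   1.82 -0.14  1.14  1.76] F [ 0.1  0.  -1.8] w 15.6 gf 60.0
555.3,120,110,86.9 slide [0.037, 0.877, -0.003] ang [0.0, -0.0, -0.006] dist 219
555.3,287.2,110,86.9 slide [0.075, 1.545, -0.003] ang [0.0, -0.0, -0.006] dist 387
```

```bash
python3 -m inch '[{"slide":[0,0.15,0],"angular":[0,0,0],"claw":-1},{"slide":[0.01,0.32,0],"angular":[0,0,0],"claw":-1},{"slide":[0.02,0.49,0],"angular":[0,0,0],"claw":-1},{"slide":[0.03,0.66,0],"angular":[0,0,0],"claw":-1},{"slide":[0.04,0.83,0],"angular":[0,0,0],"claw":-1},{"slide":[0.05,0.98,0],"angular":[0,0,0],"claw":-1}]' 60;  python3 -m inch '[{"slide":[0,0.15,0],"angular":[0,0,0],"claw":-1},{"slide":[0.01,0.3,0],"angular":[0,0,0],"claw":-1},{"slide":[0.02,0.42,0],"angular":[0,0,0],"claw":-1},{"slide":[0.03,0.5,0],"angular":[0,0,0],"claw":-1},{"slide":[0.03,0.5,0],"angular":[0,0,0],"claw":-1},{"slide":[0.03,0.5,0],"angular":[0,0,0],"claw":-1}]' 60; python3 nav.py 555.3,287.2,90,86.9
```

```text
time: 20.3
position: [0.5531, 0.1467, 0.1091]
tool_rot: [-0.086, -3.14, -0.001]
ft_force: [0.9, 0.7, -1.4]
grip_width: 0.18
grip_force: 60.0
time: 20.9
position: [0.5533, 0.2683, 0.1086]
tool_rot: [-0.089, -3.14, 0.003]
ft_force: [0.4, -0.2, -2.2]
grip_width: 0.173
grip_force: 60.0
t 20.9 pos [553.3 268.3 108.6] yaw 86.77 tilt [-0.0002 -0.0017] q [-0.81  0.32  0.38  1.68 -0.13  1.16  1.12] F [ 0.4 -0.2 -2.2] w 15.1 gf 60.0
555.3,287.2,90,86.9 slide [-0.004, 0.076, 0.074] ang [-0.003, -0.0, -0.004] dist 27
```

```bash
python3 -m inch '[{"slide":[-0.005,0.076,0.03],"angular":[0,0,0],"claw":-1},{"slide":[-0.005,0.076,0.08],"angular":[0,0,0],"claw":-1},{"slide":[-0.005,0.076,0.12],"angular":[0,0,0],"claw":-1},{"slide":[-0.005,0.076,0.12],"angular":[0,0,0],"claw":-1},{"slide":[-0.005,0.076,0.12],"angular":[0,0,0],"claw":-1}]' 60; python3 nav.py 555.2,286.9,65,86.9
python3 - <<'E'
from h import *
for n in('top','scene'):
    a=ctrl.get_image(n);w=cloud(a);c=a['color'];H,S,V=hsv(c).transpose(2,0,1);z=w[...,2]
    blue=(H>100)&(H<130)&(S>100)&(z>.065)&(z<.1)
    R=(np.abs(w[...,0]-.555)<.13)&(np.abs(w[...,1]-.287)<.15)
    q=rect(blue&R,w,n+' cover')
    rect(R&(z>.052)&(z<.063),w,n+' rim')
    A=np.c_[q[:,:2]-[.555,.287],np.ones(len(q))];print('plane',np.linalg.lstsq(A,q[:,2],rcond=None)[0])
save(c,'s2.png')
E
```

```text
time: 21.4
position: [0.5555, 0.2872, 0.0781]
tool_rot: [-0.09, -3.139, 0.002]
ft_force: [-0.2, -0.2, -0.7]
grip_width: 0.177
grip_force: 60.0
t 21.4 pos [555.5 287.2  78.1] yaw 86.72 tilt [-0.0009 -0.0013] q [-0.82  0.37  0.37  1.68 -0.15  1.12  1.1 ] F [-0.2 -0.2 -0.7] w 15.4 gf 60.0
555.2,286.9,65,86.9 slide [0.001, -0.001, 0.052] ang [-0.002, -0.002, -0.006] dist 13
top cover 2886 rect c [555.1 283.6] size [192.1 161.8] ang 86.8 mean [521.2 258.6  86.3] z90 89.7
top rim 802 rect c [555.3 284.2] size [219.7 186.7] ang 86.9 mean [564.7 219.4  56.8] z90 61.5
plane [-0.00144538 -0.00078512  0.08622348]
scene cover 5705 rect c [553.5 289.5] size [200.9 162.9] ang 86.5 mean [589.1 317.8  87.4] z90 89.2
scene rim 899 rect c [553.2 287.9] size [224.1 185.6] ang 86.7 mean [591.5 387.8  58.2] z90 61.0
plane [-0.00231712  0.00035531  0.08745573]
```

View pics/s2.png

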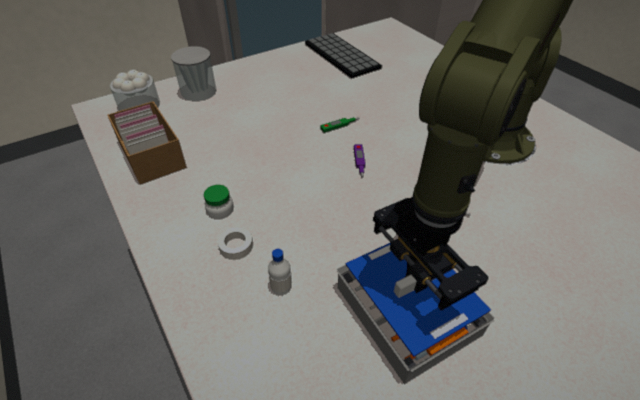

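The scene shows the cover held level over the box at about (415,290), centred and with its stripes over the clips. I'll lower it slowly and watch the force.

```bash
python3 -m inch '[{"slide":[0.001,-0.002,0.03],"angular":[0,0,-0.005],"claw":-1},{"slide":[0.001,-0.002,0.06],"angular":[0,0,-0.005],"claw":-1},{"slide":[0.001,-0.002,0.075],"angular":[0,0,-0.005],"claw":-1},{"slide":[0.001,-0.002,0.085],"angular":[0,0,-0.005],"claw":-1},{"slide":[0.001,-0.002,0.093],"angular":[0,0,-0.005],"claw":-1},{"slide":[0.001,-0.002,0.1],"angular":[0,0,-0.005],"claw":-1},{"slide":[0.001,-0.002,0.106],"angular":[0,0,-0.005],"claw":-1},{"slide":[0.001,-0.002,0.106],"angular":[0,0,-0.005],"claw":-1}]' 60; python3 nav.py
```

```text
time: 22.3
position: [0.5553, 0.288, 0.0522]
tool_rot: [-0.084, -3.14, 0.0]
ft_force: [0.5, 0.5, -1.7]
grip_width: 0.178
grip_force: 60.0
t 22.3 pos [555.3 288.   52.2] yaw 86.94 tilt [-0.     -0.0001] q [-0.82  0.4   0.36  1.7  -0.16  1.07  1.12] F [ 0.5  0.5 -1.7] w 15.5 gf 60.0
```

```bash
python3 -m inch '[{"slide":[0,-0.004,0.006],"angular":[0,0,0],"claw":-1},{"slide":[0,-0.004,0.012],"angular":[0,0,0],"claw":-1},{"slide":[0,-0.004,0.018],"angular":[0,0,0],"claw":-1},{"slide":[0,-0.004,0.024],"angular":[0,0,0],"claw":-1},{"slide":[0,-0.004,0.03],"angular":[0,0,0],"claw":-1},{"slide":[0,-0.004,0.036],"angular":[0,0,0],"claw":-1},{"slide":[0,-0.004,0.036],"angular":[0,0,0],"claw":-1}]' 60; python3 nav.py
```

```text
time: 23.0
position: [0.5555, 0.287, 0.0462]
tool_rot: [0.084, 3.14, 0.001]
ft_force: [-5.8, -2.2, 13.7]
grip_width: 0.181
grip_force: 60.0
t 23.0 pos [555.5 287.   46.2] yaw 86.93 tilt [0.0001 0.0009] q [-0.81  0.41  0.36  1.71 -0.16  1.06  1.12] F [-5.8 -2.2 13.7] w 15.8 gf 60.0
```

```bash
python3 -m inch '[{"slide":[0,0,0.006],"angular":[0,0,0],"claw":-1},{"slide":[0,0,0.012],"angular":[0,0,0],"claw":-1},{"slide":[0,0,0.018],"angular":[0,0,0],"claw":-1},{"slide":[0,0,0.024],"angular":[0,0,0],"claw":-1},{"slide":[0,0,0.03],"angular":[0,0,0],"claw":-1},{"slide":[0,0,0.03],"angular":[0,0,0],"claw":-1},{"slide":[0,0,0.03],"angular":[0,0,0],"claw":-1}]' 60; python3 nav.py
```

```text
time: 23.7
position: [0.5556, 0.2869, 0.0407]
tool_rot: [-0.084, -3.14, -0.002]
ft_force: [-10.3, -4.9, 25.0]
grip_width: 0.181
grip_force: 60.0
t 23.7 pos [555.6 286.9  40.7] yaw 86.92 tilt [-0.0003  0.0015] q [-0.81  0.41  0.36  1.71 -0.17  1.05  1.12] F [-10.3  -4.9  25. ] w 15.8 gf 60.0
```

```bash
python3 -m inch '[{"slide":[0,0,0.006],"angular":[0,0,0],"claw":-1},{"slide":[0,0,0.009],"angular":[0,0,0],"claw":-1},{"slide":[0,0,0.009],"angular":[0,0,0],"claw":-1},{"slide":[0,0,0.009],"angular":[0,0,0],"claw":-1}]' 60; python3 nav.py
python3 - <<'E'
from h import *
a=ctrl.get_image('scene');w=cloud(a);c=a['color'];H,S,V=hsv(c).transpose(2,0,1);z=w[...,2]
R=(np.abs(w[...,0]-.555)<.13)&(np.abs(w[...,1]-.287)<.15)
q=rect((H>100)&(H<130)&(S>100)&(z>.03)&(z<.07)&R,w,'cover')
A=np.c_[q[:,:2]-[.555,.287],np.ones(len(q))];print('plane',np.linalg.lstsq(A,q[:,2],rcond=None)[0])
E
```

```text
time: 24.1
position: [0.5556, 0.287, 0.0406]
tool_rot: [-0.084, -3.14, -0.003]
ft_force: [-14.6, -7.5, 36.2]
grip_width: 0.181
grip_force: 60.0
t 24.1 pos [555.6 287.   40.6] yaw 86.92 tilt [-0.0006  0.0021] q [-0.81  0.41  0.36  1.71 -0.17  1.05  1.12] F [-14.6  -7.5  36.2] w 15.8 gf 60.0
cover 5332 rect c [550.1 286. ] size [206.1 168.2] ang 86.7 mean [589.5 315.6  49.4] z90 51.4
plane [-0.00176361  0.00172349  0.04939751]
```

Hard stop: 36 N with no further motion, and the cover top is level at about 50 mm. Now to unload, release and retreat.

```bash
python3 -m inch '[{"slide":[0,0,-0.008],"angular":[0,0,0],"claw":-1},{"slide":[0,0,-0.012],"angular":[0,0,0],"claw":-0.3},{"slide":[0,0,-0.012],"angular":[0,0,0],"claw":-0.1},{"slide":[0,0,-0.012],"angular":[0,0,0],"claw":-0.1},{"slide":[0,0,-0.012],"angular":[0,0,0],"claw":-0.1},{"slide":[0,0,-0.012],"angular":[0,0,0],"claw":-0.1},{"slide":[0,0,-0.1],"angular":[0,0,0],"claw":-0.1},{"slide":[0,0,-0.28],"angular":[0,0,0],"claw":-0.1},{"slide":[0,0,-0.45],"angular":[0,0,0],"claw":-0.1}]' 20; python3 -m inch '[{"slide":[0,-0.18,0],"angular":[0,0,0],"claw":0},{"slide":[0,-0.36,0],"angular":[0,0,0],"claw":0},{"slide":[0,-0.54,0],"angular":[0,0,0],"claw":0},{"slide":[0,-0.72,0],"angular":[0,0,0],"claw":0},{"slide":[0,-0.9,0],"angular":[0,0,0],"claw":0},{"slide":[0,-0.95,0],"angular":[0,0,0],"claw":0},{"slide":[0,-0.95,0],"angular":[0,0,0],"claw":0},{"slide":[0,-0.95,0],"angular":[0,0,0],"claw":0}]'; python3 nav.py
python3 - <<'E'
from h import *
for n in('top','scene'):
    a=ctrl.get_image(n);w=cloud(a);c=a['color'];H,S,V=hsv(c).transpose(2,0,1);z=w[...,2]
    R=(np.abs(w[...,0]-.555)<.13)&(np.abs(w[...,1]-.287)<.15)
    q=rect((H>100)&(H<130)&(S>100)&(z>.03)&(z<.07)&R,w,n+' cover')
    A=np.c_[q[:,:2]-[.555,.287],np.ones(len(q))];print('plane',np.linalg.lstsq(A,q[:,2],rcond=None)[0])
    q=w[R&(V>110)&(S<40)&(z>.03)&(z<.065)]
    for s in(1,-1):
        k=q[s*(q[:,1]-.287)>.06];print('stripe',s,len(k),np.round(np.median(k,0)*1000,1) if len(k) else '')
    if n=='top':
        rect(box(250,277,100,130)&(z>.01),w,'saline');rect(box(305,343,90,122)&(z>.01),w,'tape');rect(box(362,392,92,125)&(z>.01),w,'oint')
        im=c[140:250,125:255]
    else: im2=c[220:390,320:510]
o=np.hstack([cv2.resize(im,(400,340),interpolation=2),cv2.resize(im2,(380,340),interpolation=2)]);save(o,'fin.png')
E
```

```text
time: 25.05
position: [0.5543, 0.2859, 0.1458]
tool_rot: [-0.084, -3.138, 0.004]
ft_force: [1.4, 0.3, 1.0]
grip_width: 0.448
grip_force: 0.0
time: 25.85
position: [0.5424, 0.0514, 0.1456]
tool_rot: [-0.082, -3.14, -0.001]
ft_force: [0.3, 0.7, -0.5]
grip_width: 0.499
grip_force: 0.0
t 25.85 pos [542.4  51.4 145.6] yaw 87.0 tilt [-0.0007  0.0007] q [-0.61  0.15  0.51  1.81 -0.08  1.2   1.44] F [ 0.3  0.7 -0.5] w 43.4 gf 0.0
top cover 5502 rect c [557.1 287.7] size [200.7 164.7] ang 87.0 mean [554.5 281.8  48.9] z90 52.4
plane [ 0.00011394 -0.00107401  0.04885327]
stripe 1 310 [558.8 378.7  53.8]
stripe -1 189 [545.2 199.8  50.1]
saline 359 rect c [727.9 112.5] size [38.4 42.1] ang 25.9 mean [722.2 108.9  73.4] z90 110.1
tape 507 rect c [760.3 -26.2] size [69.9 69.9] ang 0.2 mean [760.5 -26.6  22.5] z90 26.2
oint 646 rect c [ 745.6 -144.6] size [60.7 58.8] ang 12.1 mean [ 741.8 -143.3   52.8] z90 57.1
scene cover 7725 rect c [550.4 285.9] size [207.1 168.1] ang 86.8 mean [561.4 306.5  49.4] z90 51.3
plane [0.0005261  0.00202354 0.0493112 ]
stripe 1 280 [555.3 376.2  49.9]
stripe -1 173 [546.3 200.2  49.6]
```

View pics/fin.png

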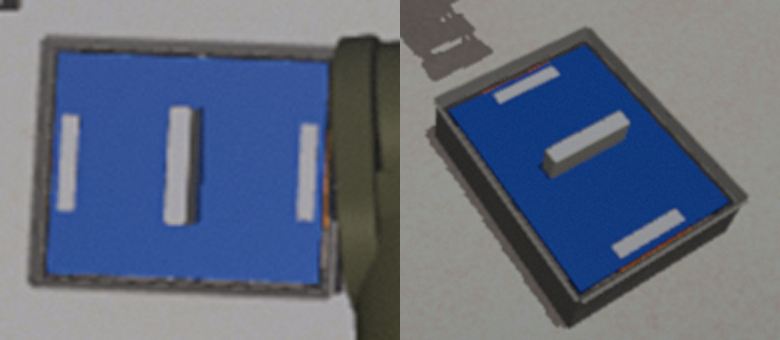

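The final picture shows the cover seated inside the walls and level, its end stripes at 49.9 and 49.6 mm, with the gripper clear. The bystanders are where they were.

```bash
python3 -c "from bench import ctrl;print(ctrl.close_job())"
```

```text
the job is handed in; nothing more can be done
None
```

The kit is packed and handed in at about 26 s of the 72 s allowed: syringe and thermometer each lie beside their own kind, the cover is pressed home and level (both ends about 50 mm), the bystanders are unmoved, and the gripper is clear; no verdict came back.

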